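# Fetch the rolling pin from behind the canisters

### The arm

A 6-joint arm with a two-finger parallel gripper is mounted at the origin on the work surface. World frame = base frame: x ahead of the robot, y to its left, z up, the work surface at z = 0. Lengths are in mm, angles in rad, forces in N, time in s.
With the tool pointing down it reaches from about 225 to 725 mm from the base axis. Payload 3.1 kg.
Tool frame: the origin (TCP) lies at the very end of the fingers, on their centre line; the grasp point (between the pads) lies 19 mm behind it (env.tcp_to_grasp is the distance from the TCP to the grasp point, in mm); z points along the fingers, x is the direction in which the jaws open and shut, and the axes are right-handed (so a half turn about z gives the same grasp; the last joint's range is limited). The gripper opens to 85 mm and grips with 20 to 120 N. Pads are 22 mm wide; open, the fingers measure 114 mm over their backs; the gripper's body (76 mm by 85 mm) begins 54 mm behind the grasp point. The pads swing forward as they close: fully open they stand 13 mm farther back than shut.
Start: joints at [-1.267, 0.048, 0.099, 1.622, 0, 1.443], TCP at [219.7, -476.811, 231.312] pointing down, gripper open.
Joint ranges: [-2.91, 2.91], [-0.99, 1.94], [-1.21, 1.42], [-2.12, 2.29], [-1.49, 1.47], [-3.14, 3.14]. Speed limits (rad/s): [2.79, 2.79, 3.14, 3.14, 3.14, 3.14].

### API

Orientations are given as a unit quaternion [w, x, y, z].
In Python, from plant import env, ik, viewer, ticket gives the robot as it stands. Calls block until the motion is done:
- env.move_ptp(position, orientation): joint-space move of the TCP to a pose.
- env.movel(position, orientation=None, rate=150, until_force=None): straight line of the TCP; orientation=None keeps the orientation; rate is the mean speed in mm/s. With until_force (N) it stops when the force on the tool has changed by that much, and returns True; else False.
- env.goto_joints(angles): joint-space move.
- env.gripper_to(opening, strength=None): opening from 0.0 (shut) to 1.0 (fully open); strength is the grip in N (None keeps the last); returns when the fingers have stopped.
- env.pause(seconds).
- ik(position, orientation): joint angles nearest the present ones, or None.
- env.get_state(): the state.
- viewer.get_image(name): name is "scene" or "top"; returns a dict with "color" (400x640x3 uint8, red, green, blue), "z_map" (400x640 float32, mm along the optical axis (not along the pixel's ray), 0 where there is no reading), "K" (3x3 intrinsics, pixels), "R" (3x3) and "t" (3): a world point X has camera coordinates R X + t. Camera axes: x right, y down, z forward; pixel columns grow to the right and rows downward; lengths in mm; the calibration is good to about 2 mm. A picture is of the moment at which its call begins.
A pose or a line that the arm cannot do raises env.PlanningError and nothing moves.
- ticket.close_job(): hands the job in, once; it reports no verdict.
The state is a dict: "time_s": time; "joint_pos": joint angles; "qd": joint speeds; "joint_efforts": joint torques, N m; "ee_pos": TCP position; "orientation": TCP orientation; "ft_force": force on the tool from outside, world axes, zero at the start; "moment": the same for the moment, N m; "gripper_width": opening from 0.0 (shut) to 1.0 (fully open).
Only numpy, scipy, OpenCV 4.12 (cv2) and the standard library are available. Lean on these libraries where they do the work, as an engineer would, in place of code of your own. Each camera call takes 0.05 s, during which the arm holds its last target. There are 200 camera calls.

### The job

The rolling pin lies on the steel ledge behind the blue and the yellow canister: first stand both canisters upright on the dark wooden board, then lift the pin out and lay it, centred, in the two black saddles of the green pin rest, and only then put each canister back on the ledge where it stood at the start. Set things down without dropping or tipping them, and leave the bowl, the jar and the mug alone.

Things in the scene. Friction and masses are not known exactly. Their poses are not given: they have to be found in the camera images.
- can_blue: Blue cylindrical canister with a lid of the same colour fixed on it, 67 mm wide and 80 mm high to the top of the lid, with a pale wooden knob (26 mm in diameter, 32 mm high, top at 112 mm) in the middle of the lid that carries the whole canister; rigid, about 0.25 to 0.5 kg. Origin: centre of its underside, z up. At the start it stands on the ledge, close in front of the rolling pin.
- can_yellow: Yellow cylindrical canister with a lid of the same colour fixed on it, 67 mm wide and 80 mm high to the top of the lid, with a pale wooden knob (26 mm in diameter, 32 mm high, top at 112 mm) in the middle of the lid that carries the whole canister; rigid, about 0.25 to 0.5 kg. Origin: centre of its underside, z up. At the start it stands on the ledge, close in front of the rolling pin.
- pin: Plain wooden rolling pin without handles, a rod 240 mm long and 34 mm in diameter, about 0.13 to 0.25 kg. Origin: on its axis at mid-length; its own y runs along the rod, its x and z turn as it rolls. At the start it lies in the ledge's saddles.
- ledge: All in mm. Fixed steel plate 190 (x) by 260 (y), 6 thick; upstand 70 high along its far edge (x = 95 to 99); two black V saddles (16 wide, at y = +95 and -95, cheeks reaching 30 either side of x = +20 and as high as the pin's axis) holding the pin along y, axis 44 above the origin. The canisters stand at x about -38, y about +42 and -42, in either order. Origin: centre of the underside, z up.
- board: All in mm. Fixed dark wooden board 150 (x) by 260 (y), 15 thick, empty at the start: the side area for the canisters, which fit side by side along y, e.g. at y = +52 and -52. Origin: centre of its underside, z up.
- rest: All in mm. Fixed green pin rest: a plate 80 (x) by 230 (y), 8 thick, with two black V saddles (16 wide, at y = +95 and -95, cheeks reaching 30 either side of x = 0 and as high as the pin's axis) holding the pin along y, axis 46 above the origin. Empty at the start. Origin: centre of its underside, z up.
- bowl: Bystander: steel bowl, 100 mm wide, 45 mm high, loose. Origin: centre of its underside.
- jar: Bystander: closed glass jar with a red cap, 64 mm wide, 85 mm high, loose. Origin: centre of its underside.
- mug: Bystander: white mug, 76 mm wide without its handle, 80 mm high, loose. Origin: centre of its underside.
Mind the look-alikes: they are no part of the job. Of the things shaped like the pin, the wooden one is meant.

How it is judged (in metres and radians):
On the way, in this order (a step that is already met when the one before it is completed fails the run):
1. both canisters stand upright and released on the wooden board while the pin still lies in the ledge (x of can_blue in the frame of board between -0.06 and 0.06 m and y of can_blue in the frame of board between -0.115 and 0.115 m and z of can_blue in the frame of board between 0.01 and 0.02 m and angle between each of can_blue, can_yellow's own z axis and vertical below 0.1 rad and x of can_yellow in the frame of board between -0.06 and 0.06 m and y of can_yellow in the frame of board between -0.115 and 0.115 m and z of can_yellow in the frame of board between 0.01 and 0.02 m and contact force between the fingers and can_blue below 0.1 N and linear speed of each of can_blue, can_yellow below 0.03 m/s and contact force between the fingers and can_yellow below 0.1 N and distance of pin from where it was at the start of the episode below 0.03 m), for 0.2 s.
2. the pin lies released in the saddles of the pin rest while both canisters still stand on the board (x of pin in the frame of rest between -0.008 and 0.008 m and y of pin in the frame of rest between -0.015 and 0.015 m and z of pin in the frame of rest between 0.04 and 0.052 m and angle between the y axis of pin and the y axis of rest, either way round below 0.1 rad and contact force between the fingers and pin below 0.1 N and linear speed of pin below 0.03 m/s and x of can_blue in the frame of board between -0.06 and 0.06 m and y of can_blue in the frame of board between -0.115 and 0.115 m and z of can_blue in the frame of board between 0.01 and 0.02 m and angle between each of can_blue, can_yellow's own z axis and vertical below 0.1 rad and x of can_yellow in the frame of board between -0.06 and 0.06 m and y of can_yellow in the frame of board between -0.115 and 0.115 m and z of can_yellow in the frame of board between 0.01 and 0.02 m), for 0.2 s.
At the end, for the whole second after the job is handed in: The pin lies released and at rest in both saddles of the pin rest, its middle within 15 mm of the rest's middle along it; each canister stands upright, released and at rest within 15 mm of its own starting place on the ledge (x of pin in the frame of rest between -0.008 and 0.008 m and y of pin in the frame of rest between -0.015 and 0.015 m and z of pin in the frame of rest between 0.04 and 0.052 m and angle between the y axis of pin and the y axis of rest, either way round below 0.1 rad and contact force between the fingers and pin below 0.1 N and linear speed of each of pin, can_blue, can_yellow below 0.03 m/s and distance of each of can_blue, can_yellow from where it was at the start of the episode below 0.015 m and angle between each of can_blue, can_yellow's own z axis and vertical below 0.1 rad and contact force between the fingers and can_blue below 0.1 N and contact force between the fingers and can_yellow below 0.1 N); the robot touches nothing.
It fails at once if a bystander (bowl, jar, mug) is moved by more than 20 mm (distance of any of bowl, jar, mug from where it was at the start of the episode above 0.02 m).
It fails at once if a canister is tipped by more than 0.5 rad (angle between any of can_blue, can_yellow's own z axis and vertical above 0.5 rad).
It fails at once if a canister or the pin is dropped (falls freely by more than about 20 mm) ((linear speed of can_blue above 0.65 m/s and contact force between the fingers and can_blue below 0.1 N) or (linear speed of can_yellow above 0.65 m/s and contact force between the fingers and can_yellow below 0.1 N) or (linear speed of pin above 0.65 m/s and contact force between the fingers and pin below 0.1 N)).
It also fails if it takes over 134 s, if anything falls off the work surface, if the arm or the gripper's body presses on something with over 40 N, if the wrist force passes 120 N, or if a joint passes its speed limit or range.

## Working session

There is one attempt and no reset: what is moved stays moved. The work goes in short steps, each a Python script; the robot and the scene stay as the last script left them, time stands still between calls to the robot, and variables do not carry over. Pictures are saved under pics/ and viewed, on a budget of 14 in all, crops included, one or two more only if the job needs it, and the job is handed in when it is done.

```bash
ls; mkdir -p pics; python3 - <<'E'
from plant import env, viewer
import cv2, numpy as np
for n in ("scene","top"):
    d=viewer.get_image(n); cv2.imwrite(f"pics/{n}0.png",d["color"][...,::-1]); np.savez(f"{n}0.npz",**d)
s=env.get_state(); print(s)
E
```

```text
pics
{'time_s': 0.1, 'joint_pos': array([-1.26681922e+00,  4.87147947e-02,  9.77438884e-02,  1.62197975e+00,
        8.03818075e-06,  1.44300200e+00]), 'qd': array([ 0.00052686,  0.00013097,  0.00466408, -0.00028786, -0.00195514,
        0.00095404]), 'joint_efforts': array([ 1.53481149e-03, -3.39852548e+01,  3.20935357e+01,  1.58207829e-02,
       -2.37745218e-05,  4.65625618e-06]), 'ee_pos': array([ 219.53114334, -476.29684125,  230.20904984]), 'orientation': array([-6.94787510e-04,  8.42163485e-01, -5.39221202e-01, -8.23145307e-04]), 'ft_force': array([-0.33046218, -0.31151903, -0.48093785]), 'moment': array([0.04907629, 0.01347922, 0.02949581]), 'gripper_width': 1.0015006670103233}
```

View pics/scene0.png

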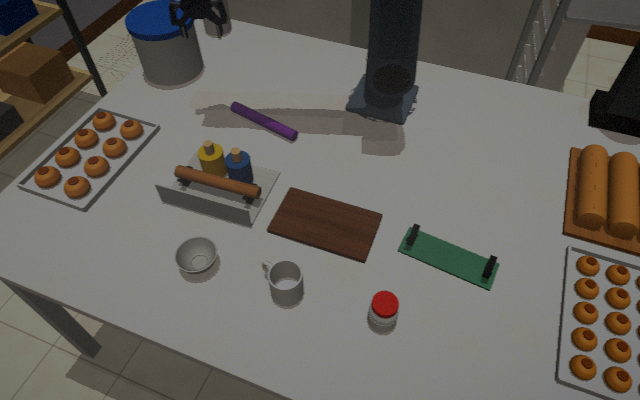

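View pics/top0.png

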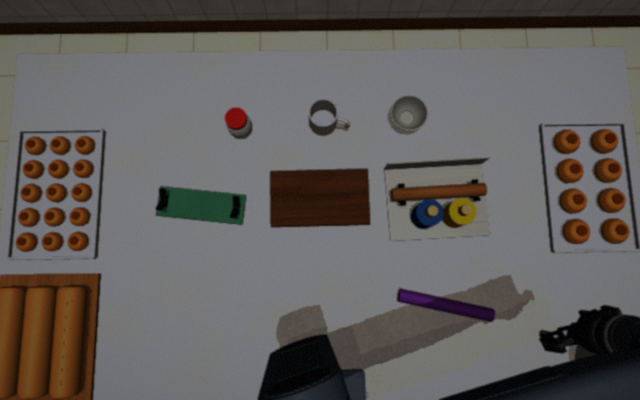

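Look-alikes for the pin, in the top view: the brown rod on the ledge at (437,192), the purple rod on the table at (445,305), and the loaves at (40,345). The brown rod in the ledge's saddles is the one I want. I'll check it in a close crop and measure.

```bash
cat > h.py <<'E'
import numpy as np, cv2
def cloud(d):
    K,R,t,z=d["K"],d["R"],d["t"],d["z_map"].astype(float)
    v,u=np.mgrid[:z.shape[0],:z.shape[1]]
    c=np.stack([(u-K[0,2])/K[0,0]*z,(v-K[1,2])/K[1,1]*z,z],-1)
    P=(c-t)@R; P[z==0]=np.nan
    return P
def masks(d):
    h=cv2.cvtColor(d["color"],cv2.COLOR_RGB2HSV).astype(int); H,S,V=h[...,0],h[...,1],h[...,2]
    return dict(blue=(H>100)&(H<125)&(S>120),yellow=(H>20)&(H<32)&(S>150),wood=(H<20)&(S>70),green=(H>60)&(H<90)&(S>80))
E
python3 - <<'E'
from h import *
for n in ("top","scene"):
    d=np.load(n+"0.npz"); d={k:d[k] for k in d}; P=cloud(d); M=masks(d)
    print(n,"cam pos",(-d["R"].T@d["t"]).round(), "f",d["K"][0,0])
    def st(name,m):
        Q=P[m&np.isfinite(P[...,0])]
        if len(Q)>4: print(name,len(Q),"min",np.percentile(Q,2,0).round(1),"max",np.percentile(Q,98,0).round(1),"mean",Q.mean(0).round(1)); 
        return Q
    X,Y,Z=P[...,0],P[...,1],P[...,2]
    # first estimate of ledge region from top
    if n=="top":
        led=np.zeros(X.shape,bool); led[155:245,380:495]=1
        L=[np.nanmin(X[led]),np.nanmax(X[led]),np.nanmin(Y[led]),np.nanmax(Y[led])]
        B=P[140:235,262:378].reshape(-1,3); B=[np.nanmin(B[:,0]),np.nanmax(B[:,0]),np.nanmin(B[:,1]),np.nanmax(B[:,1])]
        G=P[180:230,150:250].reshape(-1,3); G=[np.nanmin(G[:,0]),np.nanmax(G[:,0]),np.nanmin(G[:,1]),np.nanmax(G[:,1])]
    inb=lambda b:(X>b[0])&(X<b[1])&(Y>b[2])&(Y<b[3])
    print(np.round(L),np.round(B),np.round(G))
    st("blue",M["blue"]&inb(L)&(Z>40)); st("bluelid",M["blue"]&inb(L)&(Z>80)&(Z<95))
    st("yel",M["yellow"]&inb(L)&(Z>40)); st("yellid",M["yellow"]&inb(L)&(Z>80)&(Z<95))
    k=st("knobs",inb(L)&(Z>106)&(Z<135))
    if len(k):
        ym=np.median(k[:,1])
        l,c=[None]*2
        _,lab,cen=cv2.kmeans(k[:,:2].astype(np.float32),2,None,(3,50,.01),5,cv2.KMEANS_PP_CENTERS); print(cen)
    q=st("pin",M["wood"]&inb(L)&(Z>40)&(Z<75)&(~M["yellow"]))
    b=st("board",M["wood"]&inb(B)&(Z>5)&(Z<25))
    r=st("rest",M["green"]&inb(G)&(Z>-5)&(Z<20)); s=st("saddles",inb(G)&(Z>20)&(Z<60))
    st("ledplate",inb(L)&(Z>3)&(Z<12)); st("upst",inb(L)&(Z>60)&(Z<80)&~M["wood"]&~M["yellow"]&~M["blue"])
    for nm,Q in (("pin",q),("board",b),("rest",r)):
        if len(Q)>20:
            (c,wh,a)=cv2.minAreaRect(Q[:,:2].astype(np.float32)); print(nm,"rect",np.round(c,1),np.round(wh,1),round(a,2))
d=np.load("top0.npz")["color"][150:250,370:500,::-1]; e=np.load("top0.npz")["color"][150:250,140:270,::-1]
cv2.imwrite("pics/crop1.png",np.vstack([cv2.convertScaleAbs(cv2.resize(x,None,fx=4,fy=3,interpolation=2),alpha=1.6) for x in (d,e)]))
E
```

```text
top cam pos [ 318.   14. 1220.] f 468.1677978155946
[ 399.  642. -462. -146.] [ 430.  690. -148.  163.] [447. 582. 194. 460.]
blue 508 min [ 442.1 -288.2   45.7] max [ 503.7 -225.3   89.8] mean [ 470.4 -252.2   81.6]
bluelid 427 min [ 444.2 -288.3   81.5] max [ 503.7 -226.5   89.9] mean [ 472.1 -255.3   85.7]
yel 489 min [ 445.3 -368.7   76.4] max [ 505.1 -306.4  115.8] mean [ 474.  -334.9   86.1]
yellid 451 min [ 445.7 -368.9   81.1] max [ 505.2 -306.9   90.1] mean [ 474.3 -335.9   85.6]
knobs 206 min [ 463.  -348.3  108.7] max [ 487.  -245.5  122.2] mean [ 474.6 -297.5  116.8]
[[ 473.7528  -256.5858 ]
 [ 475.3858  -336.89142]]
pin 1279 min [ 460.2 -405.8   42.5] max [ 548.  -176.3   64.4] mean [ 526.2 -292.5   56.5]
board 5395 min [ 456.6 -113.3    9.6] max [597.1 132.7  19.5] mean [526.1   9.3  14.5]
rest 2163 min [468.7 212.5   2.8] max [553.9 420.1  12.7] mean [510.8 320.1   7.5]
saddles 321 min [474.8 219.   21. ] max [549.9 425.1  47. ] mean [513.6 322.7  34.8]
ledplate 3877 min [ 415.2 -434.9    3.1] max [ 610.1 -165.6   10.7] mean [ 513.9 -289.2    6.1]
upst 256 min [ 454.5 
[... 805 characters left out ...]
55.00635]
 [ 480.82004 -335.1336 ]]
pin 1212 min [ 484.6 -404.4   41.7] max [ 554.4 -173.4   68.9] mean [ 535.7 -290.3   55.9]
board 4987 min [ 459.2 -112.    10.4] max [603.8 135.7  19.4] mean [535.5  14.9  15.3]
rest 2396 min [473.5 214.1   4.4] max [560.6 430.7  12.3] mean [518.5 326.5   8.4]
saddles 298 min [477.8 220.6  22.4] max [551.2 425.9  47.3] mean [510.8 329.8  35.8]
ledplate 2126 min [ 416.8 -440.8    3.2] max [ 632.8 -159.5   11.2] mean [ 525.9 -270.     6.5]
upst 519 min [ 467.3 -411.9   60.3] max [ 618.6 -166.3   78.6] mean [ 574.3 -279.9   68.2]
pin rect [ 511.7 -293.7] [ 90.1 240.6] 5.18
board rect [530.4  10.7] [152.6 259.7] 0.53
rest rect [514.3 321.8] [227.8  81.6] 83.44
```

View pics/crop1.png

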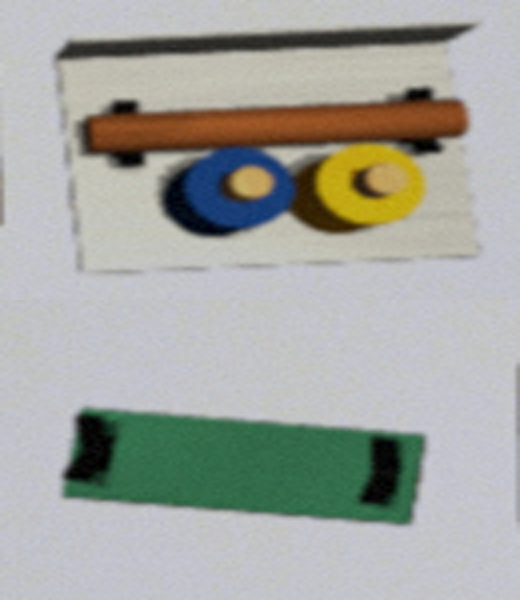

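The crop confirms it. The brown wooden pin lies in the ledge's black saddles (top-view pixels about (392–487,192)). Blue sits on the robot side at about (429,211) and yellow at about (461,210). The purple rod on the table is the decoy. The two cameras agree to 2–5 mm, so I'll average them. Next I'll fit the pin axis and the rest, then move blue.

```bash
cat >> h.py <<'E'
from plant import env, ik, viewer, ticket
def quat(psi): return [0,np.cos(psi/2),np.sin(psi/2),0]
def st(): 
    s=env.get_state(); print("t",round(s["time_s"],1),"ee",s["ee_pos"].round(1),"F",s["ft_force"].round(1),"grip",round(s["gripper_width"],3),flush=True); return s
def pick(x,y,z,psi,hi,strength,o=.7):
    env.gripper_to(o); env.move_ptp([x,y,hi],quat(psi)); env.movel([x,y,z+25],rate=150)
    if env.movel([x,y,z],rate=50,until_force=8): print("touched early")
    env.pause(.2); st(); env.gripper_to(0,strength); st(); env.movel([x,y,hi],rate=90); st()
def place(x,y,z,psi,hi,o=.7,over=4):
    env.move_ptp([x,y,hi],quat(psi)); env.movel([x,y,z+12],rate=130); env.pause(.2); st()
    print("contact",env.movel([x,y,z-over],rate=15,until_force=3)); st()
    env.gripper_to(o); env.pause(.2); env.movel([x,y,hi],rate=120); st()
E
python3 - <<'E'
from h import *
for n in ("top","scene"):
    d=np.load(n+"0.npz"); P=cloud(d); M=masks(d); X,Y,Z=P[...,0],P[...,1],P[...,2]
    # keep pixels of the pin: reddish wood, exclude knobs by position
    m=M["wood"]&(X>512)&(X<556)&(Y>-430)&(Y<-160)&(Z>42)&(Z<75); Q=P[m]
    top=Q[Q[:,2]>56]; a=np.polyfit(top[:,1],top[:,0],1); 
    print(n,"pin y",np.percentile(Q[:,1],[1,99]).round(1),"slope",a[0].round(4),"x@-295",np.polyval(a,-295).round(1),"zmax",np.percentile(Q[:,2],98).round(1))
    m=(X>560)&(X<640)&(Z>62)&(Z<80)&(Y<-150)&(Y>-440); Q=P[m]; a=np.polyfit(Q[:,1],Q[:,0],1); print(" upstand x@-295",np.polyval(a,-295).round(1),a[0].round(4),np.percentile(Q[:,1],[1,99]).round(1))
    m=(X>460)&(X<565)&(Y>195)&(Y<450)&(Z>30)&(Z<60); Q=P[m]; 
    for s in (Q[Q[:,1]>320],Q[Q[:,1]<320]): print(" saddle min/max",s[:,:2].min(0).round(),s[:,:2].max(0).round(),s.mean(0).round(1))
for psi in (0,np.pi,0.03,-.12,-.12+np.pi,.03-np.pi,-.12-np.pi):
    print(round(psi,2),[None if (q:=ik(p,quat(psi))) is None else q.round(2) for p in ([476,-256,89],[529,62,98],[513,322,27])])
E
```

```text
top pin y [-408.9 -173.7] slope -0.0451 x@-295 532.1 zmax 63.5
 upstand x@-295 609.1 -0.0454 [-419.6 -163.6]
 saddle min/max [497. 406.] [553. 428.] [524.8 416.2  39.1]
 saddle min/max [473. 217.] [531. 240.] [502.2 227.8  38.9]
scene pin y [-407.6 -172.1] slope -0.0444 x@-295 536.8 zmax 63.7
 upstand x@-295 612.0 -0.0471 [-418.3 -163.6]
 saddle min/max [497. 406.] [553. 427.] [520.6 417.5  39.6]
 saddle min/max [475. 218.] [531. 239.] [498.6 229.3  39.3]
0 [array([-0.62,  0.1 , -0.12,  1.34,  0.  ,  0.95]), array([-0.01,  0.08, -0.13,  1.36,  0.  ,  1.56]), array([ 0.45,  0.31, -0.02,  1.25,  0.  ,  2.02])]
3.14 [array([-0.62,  0.1 , -0.12,  1.34,  0.  , -2.19]), array([-0.01,  0.08, -0.13,  1.36,  0.  , -1.58]), array([ 0.45,  0.31, -0.02,  1.25,  0.  , -1.12])]
0.03 [array([-0.62,  0.1 , -0.12,  1.34,  0.  ,  0.92]), array([-0.01,  0.08, -0.13,  1.36,  0.  ,  1.53]), array([ 0.45,  0.31, -0.02,  1.25,  0.  ,  1.99])]
-0.12 [array([-0.62,  0.1 , -0.12,  1.34,  0.  ,  1.07]), array([-0.01,  0.08, -0.13,  1.36,  0.  ,  1.68]), array([ 0.45,  0.31, -0.02,  1.25,  0.  ,  2.14])]
3.02 [array([-0.62,  0.1 , -0.12,  1.34,  0.  , -2.07]), array([-0.01,  0.08, -0.13,  1.36,  0.  , -1.46]), array([ 0.45,  0.31, -0.02,  1.25,  0.  , -1.  ])]
-3.11 [array([-0.62,  0.1 , -0.12,  1.34,  0.  , -2.22]), array([-0.01,  0.08, -0.13,  1.36,  0.  , -1.61]), array([ 0.45,  0.31, -0.02,  1.25,  0.  , -1.15])]
-3.26 [array([-0.62,  0.1 , -0.12,  1.34,  0.  , -2.07]), array([-0.01,  0.08, -0.13,  1.36,  0.  , -1.46]), array([ 0.45,  0.31, -0.02,  1.25,  0.  , -1.  ])]
```

```bash
python3 - <<'E'
from h import *
pick(476,-256.3,90,0,235,60)
place(529,62,99.5,0,235)
d=viewer.get_image("scene"); cv2.imwrite("pics/s1.png",d["color"][...,::-1])
E
```

```text
t 3.6 ee [ 476.3 -256.5   90.4] F [-1.4 -0.6  0.3] grip 0.703
t 4.0 ee [ 475.8 -256.4   90.3] F [-1.8 -0.5  2.9] grip 0.281
t 5.7 ee [ 475.7 -256.1  234.2] F [-0.  -0.  -3.6] grip 0.283
t 8.2 ee [529.8  62.  112.7] F [-0.3 -0.  -3.6] grip 0.283
contact True
t 9.0 ee [528.7  62.   99.3] F [-1.   0.5  4.6] grip 0.284
t 11.0 ee [528.5  62.  234. ] F [ 0.5 -0.7 -0.6] grip 0.701
```

View pics/s1.png

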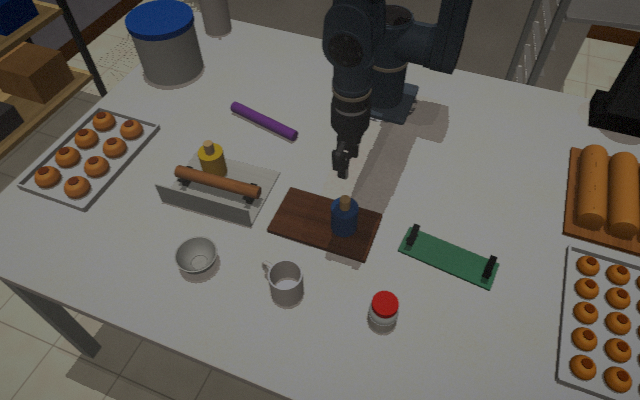

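Blue stands upright on the board at (344,218), and contact came at the expected height. Yellow is next, then a check.

```bash
python3 - <<'E'
from h import *
pick(477.5,-337.3,90,0,235,60)
place(529,-42,99.5,0,235)
env.pause(.3)
d=viewer.get_image("scene"); cv2.imwrite("pics/s2.png",d["color"][...,::-1]); np.savez("s2.npz",**d)
P=cloud(d); M=masks(d); X,Y,Z=P[...,0],P[...,1],P[...,2]
Q=P[M["wood"]&(X>512)&(X<556)&(Y>-430)&(Y<-160)&(Z>42)&(Z<75)]; T=Q[Q[:,2]>56]; a=np.polyfit(T[:,1],T[:,0],1)
print("pin",np.percentile(Q[:,1],[1,99]),a[0],np.polyval(a,-295))
E
```

```text
t 14.5 ee [ 477.8 -337.6   90.5] F [ 0.1 -0.2  0.1] grip 0.696
t 14.9 ee [ 477.4 -337.5   90.4] F [-1.6  0.   1.2] grip 0.284
t 16.7 ee [ 477.2 -337.   234.1] F [-0.7  0.2 -3.8] grip 0.286
t 19.1 ee [529.8 -42.2 112.6] F [-1.  -0.2 -1.6] grip 0.284
contact True
t 19.9 ee [528.7 -41.9  99.3] F [-0.6  0.6  5.1] grip 0.285
t 21.8 ee [528.5 -41.9 233.9] F [ 0.7 -0.2  0.5] grip 0.696
pin [-407.49241017 -172.13342616] -0.04683641709420137 536.8804588431176
```

View pics/s2.png

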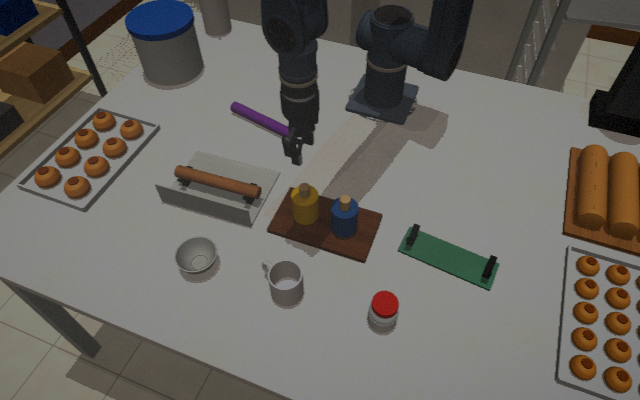

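Both canisters stand on the board, yellow at (305,205) and blue at (344,217), and the pin hasn't moved. Now the pin.

```bash
python3 - <<'E'
from h import *
pick(534.3,-290.8,25.5,0.045,250,50,o=.75)
place(513.5,322.2,27.5,-0.119,250,o=.75,over=5)
env.pause(.3)
for n in ("top","scene"):
    d=viewer.get_image(n); cv2.imwrite(f"pics/{n}3.png",d["color"][...,::-1])
    P=cloud(d); M=masks(d); X,Y,Z=P[...,0],P[...,1],P[...,2]
    Q=P[M["wood"]&(X>470)&(X<560)&(Y>180)&(Y<470)&(Z>42)&(Z<75)]; T=Q[Q[:,2]>56]; a=np.polyfit(T[:,1],T[:,0],1)
    print("pin",np.percentile(Q[:,1],[1,99]),a[0],np.polyval(a,322),np.percentile(Q[:,2],98))
E
```

```text
t 25.7 ee [ 534.6 -291.1   26. ] F [ 0.2  0.  -0.2] grip 0.75
t 26.1 ee [ 533.2 -291.    26.1] F [-5.6  0.5  6.5] grip 0.38
t 28.8 ee [ 534.1 -290.7  249.5] F [ 0.4  0.6 -2. ] grip 0.38
t 32.9 ee [513.9 322.4  40.2] F [ 0.2  0.5 -1.2] grip 0.379
contact True
t 33.7 ee [513.4 322.2  28.1] F [ 0.4 -0.   4.7] grip 0.384
t 36.3 ee [513.1 322.  249.1] F [-0.1  0.2  0.3] grip 0.748
pin [201.75688916 388.98083075] 0.12829445976505766 512.6040413666101 65.35246854469592
pin [204.16291894 434.3674374 ] 0.11804824363941978 517.2033940167511 65.80089972054385
```

View pics/scene3.png

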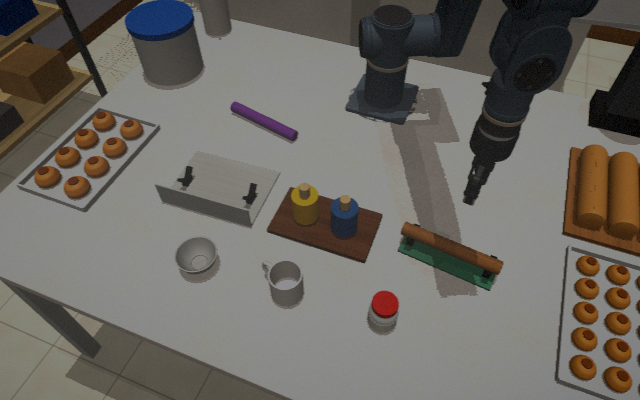

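The pin lies in both saddles of the rest, from (403,231) to (499,266). It measures about 3 mm off centre, and its top sits as far above nominal as it did on the ledge, so it is seated. I'll return the canisters.

```bash
python3 - <<'E'
from h import *
pick(528.6,62,99,0,250,60)
place(475.9,-256.3,90.5,0,235)
pick(528.6,-42,99,0,235,60)
place(477.3,-337.3,90.5,0,235)
env.move_ptp([350,-60,300],quat(0)); env.pause(.5); st()
def lids(d):
    P=cloud(d); M=masks(d); X,Y,Z=P[...,0],P[...,1],P[...,2]; o=[]
    for c in ("blue","yellow"):
        Q=P[M[c]&(X>420)&(X<540)&(Y>-450)&(Y<-180)&(Z>81)&(Z<92)]; o.append(np.percentile(Q,[2,98],0).mean(0).round(1))
    return P,M,o
ims=[]
for n in ("top","scene"):
    d=viewer.get_image(n); P,M,o=lids(d); print(n,"before",lids(np.load(n+"0.npz"))[2],"after",o)
    X,Y,Z=P[...,0],P[...,1],P[...,2]
    Q=P[M["wood"]&(X>470)&(X<560)&(Y>180)&(Y<470)&(Z>42)&(Z<75)]; T=Q[Q[:,2]>56]; a=np.polyfit(T[:,1],T[:,0],1)
    print("pin",np.percentile(Q[:,1],[1,99]),a[0],np.polyval(a,322)); ims.append(d["color"][...,::-1])
cv2.imwrite("pics/f.png",cv2.convertScaleAbs(np.vstack([ims[0][70:260,120:520],ims[1][130:300,140:540]]),alpha=1.4))
E
```

```text
t 39.8 ee [528.9  62.   99.5] F [-1.   0.3 -0.4] grip 0.7
t 40.2 ee [528.5  62.   99.4] F [-0.9  0.2  2.7] grip 0.282
t 42.0 ee [528.2  62.  249.2] F [-0.   0.5 -4.1] grip 0.286
t 44.6 ee [ 476.5 -256.8  103.6] F [-0.2  0.5 -4.5] grip 0.286
contact True
t 45.4 ee [ 475.6 -256.2   90.4] F [ 0.3 -0.4  5.7] grip 0.284
t 47.4 ee [ 475.5 -256.   233.9] F [ 0.2 -0.5  0.3] grip 0.702
t 50.2 ee [528.9 -42.   99.4] F [-0.4 -0.1 -0.2] grip 0.702
t 50.6 ee [528.6 -42.1  99.4] F [-0.4 -0.9  1.7] grip 0.288
t 52.3 ee [528.2 -41.9 234.1] F [-0.8 -0.4 -2.9] grip 0.285
t 54.8 ee [ 477.9 -337.9  103.7] F [ 0.   0.1 -3.1] grip 0.281
contact True
t 55.6 ee [ 477.1 -337.1   90.4] F [ 0.2 -1.3  5.5] grip 0.285
t 57.6 ee [ 476.9 -337.   233.9] F [-0.2 -0.6 -0.7] grip 0.699
t 59.3 ee [350.1 -60.2 299.9] F [ 0.4 -0.1 -0.3] grip 0.698
top before [array([ 474. , -257.4,   85.7]), array([ 475.5, -338. ,   85.7])] after [array([ 480.8, -257.4,   85.5]), array([ 475. , -338. ,   85.6])]
pin [202.02717001 433.37216078] 0.11932273370756308 512.106415797618
scene before [array([ 478. , -256.8,   86.6]), array([ 479.4, -337.6,   86.7])] after [array([ 478.3, -257. ,   86.8]), array([ 479.5, -337.7,   86.1])]
pin [203.96970463 434.60387345] 0.11727706917619053 517.3310895097542
```

View pics/f.png

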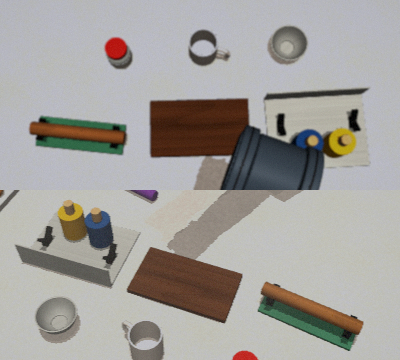

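```bash
python3 -c "
from plant import ticket; print(ticket.close_job())"
```

```text
the job is handed in; nothing more can be done
None
```

I moved both canisters to the board, laid the wooden pin in the green rest, put each canister back at its starting spot, and handed the job in at about 59 s of robot time. No verdict was reported. I viewed 7 pictures of the 14 allowed.

**Canisters:** the scene camera puts both lids within about 0.5 mm of where they were at the start. Both stand upright, and each touched down on the ledge at the height it was picked from.

**Pin:** it lies in both saddles. Its slope is about 0.118, against 0.119 for the rest. Along the rest it is about 3–5 mm off centre (15 mm allowed). Across the rest, the two cameras put it at 512.1 and 517.3 mm, with the rest centre at about 513 mm. That is the same 4–5 mm disagreement between cameras seen from the start.

**Bystanders:** the bowl, jar and mug look unmoved in the pictures. I did not measure them.

**One check that disagreed:** the top camera showed blue about 7 mm off in x. The parked arm hid part of that lid, and the unobstructed scene view shows only 0.3 mm, so I went with the scene view.

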